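# Fit the grater plate into its stand

### The job

Take the grater plate (the one with the rows of round holes) out of the wooden rack, tilt it so that its foot tab goes down through the stand's narrow slot and hooks under the front lip, then straighten it until it stands upright on the slot's floor with its back against the stand's crossbar, and let go. Leave the slicing plate and the baking things around where they are.

Things in the scene. Friction and masses are not known exactly. Their poses are not given: they have to be found in the camera images.
- grater_grip (a point): Grater plate, loose, about 0.2 kg: steel panel 84 mm wide (own y), 4 mm thick (own x, -2 to +2 mm), rows of round holes, black grip bead along the top (84 x 14 thick x 22 mm tall); 125 mm tall in all. Own z points up the plate. This point: centre of the bead, 114 mm above the plate's underside. Starts upright in the rack. Seen from the side it is an L: see the foot tab.
- grater_toe (a point): Tip of the grater plate's foot tab, on its underside, 16 mm in front (own -x) of the panel's mid-plane, 114 mm below the bead's centre; axes as the plate's. The steel tab, 44 mm wide and 4 mm thick, sticks out 14 mm from the foot of the panel towards own -x, so the foot measures 18 mm from tip to heel (the panel's lower back edge).
- slicer_grip (a point): Slicing plate, loose: same shape and size as the grater plate, but with one long slanted slit instead of round holes. The point is the centre of its grip bead, axes as the grater plate's. It stays in the rack.
- rack: Fixed wooden rack, 150 (own x) x 104 mm, 40 mm tall: two open bays one behind the other, 76 mm apart along x, each 23 mm wide, floor 10 mm above the table, walls up to 40 mm. Which plate is in which bay varies. The plates stand square to the rack, foot tab towards its -x. Origin: centre of its underside, z up.
- slot (a point): Centre of the slot's mouth in the fixed grating stand, level with the lips' tops, 22 mm above the table. Own x points from front lip to crossbar, y along the slot. Mouth 12 mm wide (lip edges at x = -6 and +6 mm), 100 mm long. Both lips: steel strips 3 mm thick; below, a cavity 11 mm high to a flat floor 14 mm below this point, reaching under the front lip to x = -35 mm, open under the rear lip.
- front_lip (a point): Middle of the front lip's edge, on its top: 6 mm from the slot's centre towards its -x; axes as the slot's. The lip is a flat deck 34 mm deep. The tab hooks under it. Upright, the 18 mm foot is too long for the mouth: the plate's top must lean to the slot's -x by over 35 degrees while the tab slides in along its own length (at 45 degrees, about 1 mm of play on either side).
- crossbar (a point): Middle of the crossbar's front face: 6 mm from the slot's centre towards +x and 50 mm above it; axes as the slot's. The bar is 20 mm tall, 112 mm long, top 82 mm above the table; two cheeks at its ends (y = +-50 mm, 20 mm deep) carry it; the space between bar and rear lip is open. The straightened plate's panel backs on to it. A low catch tray lies behind, to 65 mm past the slot.
- bowl_mid (a point): Bystander: blue mixing bowl, 150 mm across, 80 mm tall; point on its axis 40 mm up.
- spatula_grip (a point): Bystander: blue spatula lying on the table, point on its handle.
- cutter: Bystander: black bear-shaped biscuit cutter, about 76 x 42 mm, 20 mm tall; origin at the middle of its underside.
- pin: Bystander: dark rolling pin lying on the table, 48 mm thick, 360 mm long along its own x; origin under its middle.
There are look-alikes about, which are no part of the job. What is shaped like the part that bears slot but orange or yellow is not meant.

How it is judged:
On the way:
1. the foot tab is hooked under the front lip while the plate still leans by 20 degrees or more (z of grater_toe in the frame of slot below -0.003 m and x of grater_toe in the frame of slot below -0.006 m and angle between grater_grip's own z axis and vertical above 0.35 rad), for 0.05 s.
At the end, for the whole second after the job is handed in: Grater plate upright within 4 degrees, square to the slot within 4 degrees, foot on the slot's floor (bead centre 100 mm above the mouth, -3/+2.5 mm), tab under the front lip, bead and foot within 3 mm of where they are when the panel's back touches the crossbar; released (angle between grater_grip's own z axis and vertical below 0.07 rad and z of grater_grip in the frame of slot between 0.097 and 0.1025 m and z of grater_toe in the frame of slot below -0.01 m and x of grater_toe in the frame of slot between -0.0165 and -0.009 m and x of grater_grip in the frame of slot above 0.001 m and angle between the y axis of grater_grip and the y axis of slot, either way round below 0.07 rad).
It fails at once if the slicing plate is disturbed (distance of slicer_grip from where it was at the start of the episode above 0.02 m).
It fails at once if a bystander is moved by more than 30 mm (distance of any of bowl_mid, spatula_grip, cutter, pin from where it was at the start of the episode above 0.03 m).
It also fails if it takes over 53 s, if anything falls off the work surface, if the arm or the gripper's body presses on something with over 40 N, if the wrist force passes 120 N, or if a joint passes its speed limit or range.

### The arm

A 6-joint arm with a two-finger parallel gripper is mounted at the origin on the work surface. World frame = base frame: x ahead of the robot, y to its left, z up, the work surface at z = 0. Lengths are in m, angles in rad, forces in N, time in s.
With the tool pointing down it reaches from about 0.35 to 1 m from the base axis. Payload 7.1 kg.
Tool frame: the origin (TCP) lies between the finger pads; the fingertips stand 22 mm ahead of it and the grasp point (between the pads) lies 3 mm ahead of it; z points along the fingers, y is the line along which they close (so a half turn about z gives the same grasp; the last joint's range is limited). The gripper opens to 85 mm and grips with 20 to 120 N. Pads are 22 mm wide; open, the fingers measure 114 mm over their backs; the gripper's body (76 mm by 85 mm) begins 54 mm behind the grasp point. The pads swing forward as they close: fully open they stand 13 mm farther back than shut.
Start: joints at [1.181, 0.423, 1.63, -0, 1.089, -0.019], TCP at [0.226, 0.583, 0.253] pointing down, gripper open.
Joint ranges: [-3, 3], [-0.9, 2.11], [0.09, 2.58], [-1.31, 4.45], [0.11, 2.69], [-2.54, 2.54]. Speed limits (rad/s): [2.39, 2.39, 3.01, 3.14, 3.14, 3.14].

### API

Orientations are given as a rotation vector (axis times angle).
In Python, from rig import manip gives the robot as it stands. The module is installed in compiled form; this text tells all that it offers. Calls block until the motion is done:
- manip.move_to(position, orientation): joint-space move of the TCP to a pose.
- manip.servo_line(position, orientation=None, rate=0.15): straight line of the TCP; orientation=None keeps the orientation; rate is the mean speed in m/s.
- manip.set_joints(angles): joint-space move.
- manip.command_gripper(opening, f_grip=None): finger opening in m; f_grip is the grip in N (None keeps the last); returns when the fingers have stopped.
- manip.hold(seconds).
- manip.solve_ik(position, orientation): joint angles nearest the present ones, or None.
- manip.camera(name): name is "scene" or "top" or "wrist"; returns a dict with "image" (384x512x3 uint8, red, green, blue), "fx", "fy", "cx", "cy" (pixels), "cam_to_world" (4x4, takes a point from camera to world coordinates); the wrist camera has in their place "mount" (4x4, takes a point from camera to tool coordinates, whose origin is the TCP and whose axes are the flange's). Camera axes: x right, y down, z forward; pixel columns grow to the right and rows downward; lengths in m; the calibration is good to about 2 mm. A picture is of the moment at which its call begins: read the wrist's pose just before it. There is no depth.
A pose or a line that the arm cannot do raises manip.IKError and nothing moves.
- manip.sign_off(): hands the job in; it is judged then, once.
Readings, each from a call of its own:
- manip.get_time(): time.
- manip.get_joint_positions(): joint angles.
- manip.get_joint_vel(): joint speeds.
- manip.get_tau(): joint torques, N m.
- manip.get_position(): TCP position.
- manip.get_ee_rot(): TCP orientation.
- manip.get_contact_force(): force on the tool from outside, world axes, zero at the start.
- manip.get_torque(): the same for the moment, N m.
- manip.get_width(): finger opening in m.
- manip.get_grip_force(): force on a finger pad.
Only numpy, scipy, OpenCV 4.12 (cv2) and the standard library are available. Lean on these libraries where they do the work, as an engineer would, in place of code of your own. Each camera call takes 0.05 s, during which the arm holds its last target. There are 200 camera calls.

## Working session

There is one attempt and no reset: what is moved stays moved. The work goes in short steps, each a Python script; the robot and the scene stay as the last script left them, time stands still between calls to the robot, and variables do not carry over. Pictures are saved under pics/ and viewed, at most 10 in all, crops included, and the job is handed in when it is done.

```bash
mkdir -p pics
cat > h.py <<'E'
import numpy as np, cv2
from rig import manip
from scipy.spatial.transform import Rotation as R
def shot(n,f):
    c=manip.camera(n); cv2.imwrite(f'pics/{f}.png',c['image'][:,:,::-1]); np.save(f'pics/{f}.npy',{k:v for k,v in c.items()},allow_pickle=True); return c
def load(f): return np.load(f'pics/{f}.npy',allow_pickle=True).item()
def ray(c,uv,T=None):
    T=c['cam_to_world'] if T is None else T
    d=T[:3,:3]@np.array([(uv[0]-c['cx'])/c['fx'],(uv[1]-c['cy'])/c['fy'],1]); return T[:3,3],d
def onz(c,uv,z,T=None):
    o,d=ray(c,uv,T); return o+d*(z-o[2])/d[2]
def proj(c,p,T=None):
    T=c['cam_to_world'] if T is None else T
    q=T[:3,:3].T@(np.array(p)-T[:3,3]); return np.array([c['fx']*q[0]/q[2]+c['cx'],c['fy']*q[1]/q[2]+c['cy']])
E
python3 - <<'E'
from h import *
a=shot('scene','s0');b=shot('top','t0')
for c in(a,b): print(c['fx'],c['cx'],c['cy'],c['cam_to_world'].round(3).tolist())
im=[cv2.resize(x['image'][:,:,::-1],None,fx=1.56,fy=1.56,interpolation=cv2.INTER_CUBIC) for x in(a,b)]
cv2.imwrite('pics/s0b.png',im[0]);cv2.imwrite('pics/t0b.png',im[1])
print(manip.get_ee_rot(),manip.get_time())
E
```

```text
406.9926770298158 253.21229703068352 197.29666158842494 [[-0.708, 0.469, -0.529, 1.184], [0.706, 0.468, -0.531, 0.575], [-0.002, -0.749, -0.662, 0.793], [0.0, 0.0, 0.0, 1.0]]
499.217182986332 257.5264745868982 195.08132468518562 [[0.029, -0.998, 0.057, 0.553], [-1.0, -0.03, -0.01, 0.02], [0.012, -0.056, -0.998, 1.441], [0.0, 0.0, 0.0, 1.0]]
[-5.79080288e-01 -3.08746433e+00  2.23244431e-03] 0.1
```

View pics/s0b.png

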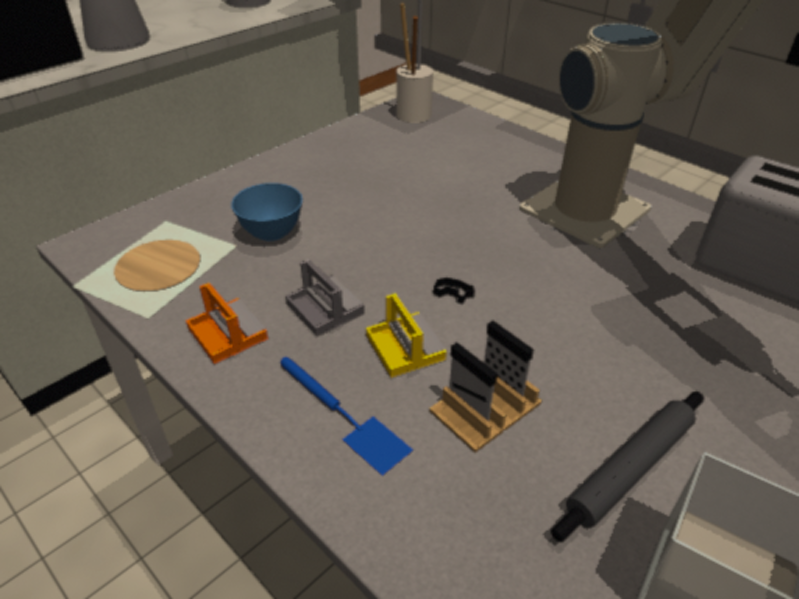

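View pics/t0b.png

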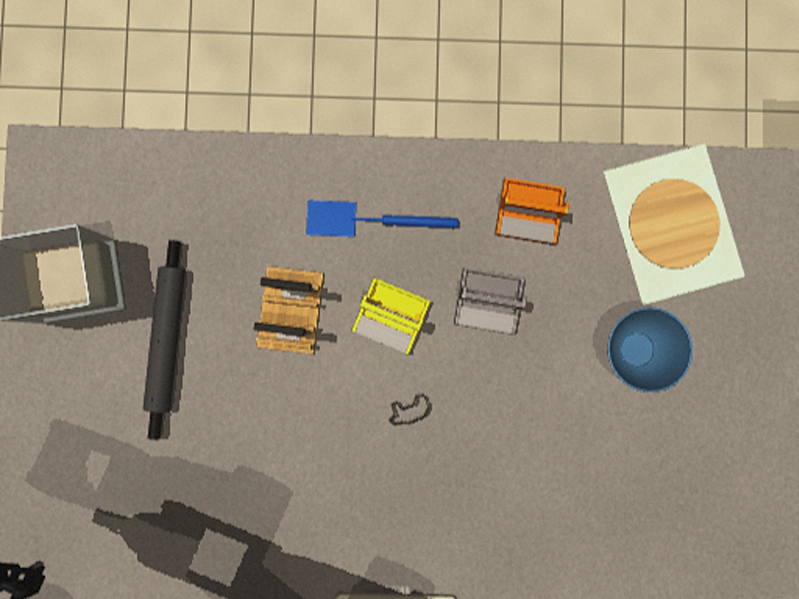

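The scene view (1.56x) has two plates in the rack: round holes at (508,355) in the bay nearer the robot, and a slanted slit at (472,380) in the far bay. There are three stands: orange (228,320), yellow (402,335) and grey (323,295). The grey one is meant, because orange and yellow are excluded. I'll confirm this and the tab direction in one enlarged crop.

Run:
```python
from h import *
s=load('s0')['image'];t=load('t0')['image']
def cr(im,x,y): return cv2.resize(im[y:y+75,x:x+100,::-1],(400,300),interpolation=cv2.INTER_CUBIC)
o=np.vstack([np.hstack([cr(s,265,200),cr(s,165,155)]),np.hstack([cr(t,140,160),cr(t,265,160)])])
cv2.imwrite('pics/crop.png',o)
```

```text
(no output)
```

View pics/crop.png

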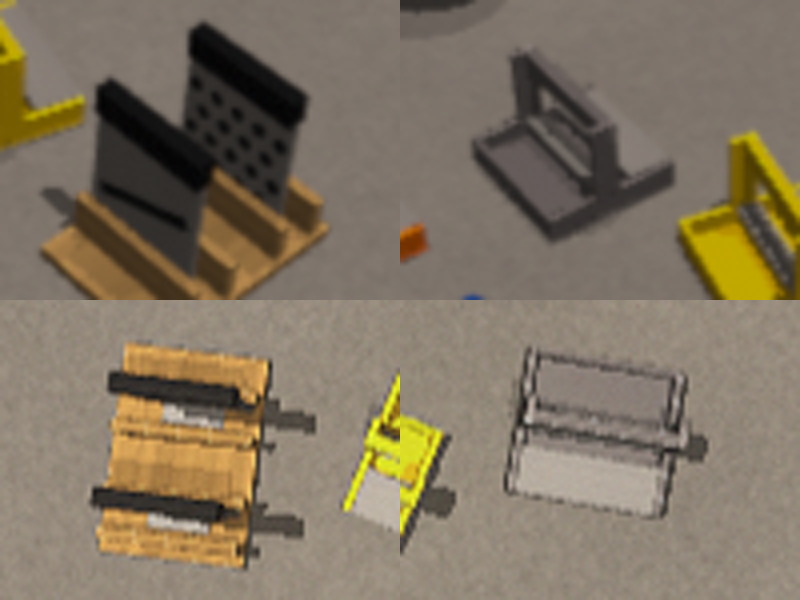

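Confirmed. The grater with round holes is in the bay nearer the robot, and its tab shows silver on the robot side at crop (180,520). The grey stand has its light deck (slot -x) facing the robot, with the tray behind. So no turning over is needed. Next I'll get coarse poses and check IK.

```bash
cat >> h.py <<'E'
def tool(yaw,lean=0,s=1):
    # plate frame: x,y,z with lean towards own -x; tool z=-plate z, tool y = s*plate x
    P=R.from_euler('z',yaw)*R.from_euler('y',-lean); M=P.as_matrix()
    z=-M[:,2]; y=s*M[:,0]; return R.from_matrix(np.c_[np.cross(y,z),y,z])
E
python3 - <<'E'
from h import *
c=load('t0')
b=[onz(c,p,.135) for p in((163,209.5),(195.5,213))]; d=b[0]-b[1]
g=(b[0]+b[1])/2; yg=np.arctan2(-d[0],d[1]); print('grater',g,np.linalg.norm(d),yg)
f=[onz(c,p,.022) for p in((292,208),(330.5,214))]; d=f[0]-f[1]; ys=np.arctan2(-d[0],d[1]); m=(f[0]+f[1])/2
print('deckfront',m,np.linalg.norm(d),ys)
k=[onz(c,p,.02) for p in((298,172),(336,178.75))];print('tray back',(k[0]+k[1])/2)
slot=m+.04*np.array([np.cos(ys),np.sin(ys),0]); print('slot',slot)
for s in(1,-1):
  for n,p,y,l in(('gr',g,yg,0),('slot up',slot+[0,0,.2],ys,0),('lean',slot+R.from_euler('z',ys).apply([-.08,0,.1]),ys,.8),('leanhi',slot+R.from_euler('z',ys).apply([-.1,0,.16]),ys,.8)):
    q=manip.solve_ik(p,tool(y,l,s).as_rotvec()); print(s,n,None if q is None else np.round(q,2))
print(manip.camera('wrist')['mount'].round(3))
E
```

```text
grater [0.57863723 0.20884927 0.135     ] 0.08524802358772066 -0.07800695529902006
deckfront [ 0.59256703 -0.14948329  0.022     ] 0.11091130170988704 -0.12515932351629624
tray back [ 0.69499347 -0.16384381  0.02      ]
slot [ 0.63225414 -0.1544766   0.022     ]
1 gr [ 0.33  0.56  1.72 -0.    0.86  0.41]
1 slot up [-0.26  0.49  1.59 -0.    1.05 -0.13]
1 lean None
1 leanhi None
-1 gr None
-1 slot up None
-1 lean [-0.36  0.53  2.27  2.77  0.47  0.17]
-1 leanhi [-0.37  0.35  2.3   2.6   0.34  0.35]
[[ 0.    -0.954 -0.301  0.076]
 [ 1.     0.    -0.001 -0.001]
 [ 0.001 -0.301  0.954 -0.12 ]
 [ 0.     0.     0.     1.   ]]
```

```bash
cat >> h.py <<'E'
def toolP(P,a=0,s=1):
    # P plate Rotation; tool tilted sideways by a about plate x
    M=P.as_matrix(); y=s*M[:,0]; z=-np.cos(a)*M[:,2]+np.sin(a)*M[:,1]
    return R.from_matrix(np.c_[np.cross(y,z),y,z])
def plate(yaw,lean): return R.from_euler('z',yaw)*R.from_euler('y',-lean)
def tcp(bead,P,a,s=1,k=.003):
    T=toolP(P,a,s); return np.array(bead)-k*T.as_matrix()[:,2], T.as_rotvec()
def wshot(f):
    p=manip.get_position(); r=manip.get_ee_rot(); c=manip.camera('wrist')
    T=np.eye(4);T[:3,:3]=R.from_rotvec(r).as_matrix();T[:3,3]=p; c['cam_to_world']=T@c['mount']
    cv2.imwrite(f'pics/{f}.png',c['image'][:,:,::-1]); np.save(f'pics/{f}.npy',c,allow_pickle=True); return c
E
python3 - <<'E'
from h import *
manip.move_to([.632,-.155,.25],tool(-.12).as_rotvec()); wshot('w_st')
g=np.array([.5786,.2088,.124]); slot=np.array([.632,-.1545,.022]);yg,ys=-.078,-.125
Rs=R.from_euler('z',ys)
for s in(1,-1):
  for ad in range(-90,91,10):
    a=np.radians(ad); out=[]
    for P,b in [(plate(yg,0),g),(plate(yg,0),g+[0,0,.1])]+[(plate(ys,l),slot+Rs.apply(np.array([-.114*np.sin(l),0,.114*np.cos(l)])+o)) for l,o in((.75,[.03,0,.06]),(.75,[.03,0,.03]),(.75,[0,0,-.003]),(.4,[.003,0,-.01]),(0,[.004,0,-.014]),(0,[.004,0,.1]))]:
        q=manip.solve_ik(*tcp(b,P,a,s)); out.append('-' if q is None else ' '.join('%.1f'%v for v in q[3:]))
    print(s,ad,out)
manip.move_to([.58,.208,.26],tool(-.078).as_rotvec()); wshot('w_gr')
print(manip.get_time())
a=load('w_st')['image'];b=load('w_gr')['image']; print(load('w_st')['fx'],load('w_st')['cam_to_world'].round(3).tolist())
cv2.imwrite('pics/w1.png',np.vstack([a,b])[:,:,::-1] if 0 else np.hstack([cv2.resize(a,(400,300)),cv2.resize(b,(400,300))])[:,:,::-1])
E
```

```text
1 -90 ['-1.0 2.0 1.0', '-1.0 2.1 0.9', '-1.3 1.7 1.8', '-1.3 1.7 1.9', '-1.3 1.7 2.0', '-1.3 1.7 1.5', '-', '-']
1 -80 ['-0.9 1.9 1.0', '-0.9 2.0 0.9', '-', '-', '-', '-1.3 1.5 1.5', '-1.2 1.6 1.0', '-1.2 1.6 0.9']
1 -70 ['-0.8 1.8 1.0', '-0.8 1.9 0.9', '-', '-', '-', '-1.3 1.4 1.5', '-1.2 1.4 0.9', '-1.1 1.5 0.8']
1 -60 ['-0.7 1.6 1.0', '-0.7 1.7 0.9', '-', '-', '-', '-1.3 1.2 1.5', '-1.1 1.3 0.9', '-1.0 1.4 0.7']
1 -50 ['-0.6 1.5 1.0', '-0.6 1.6 0.9', '-', '-', '-', '-1.3 1.0 1.4', '-0.9 1.2 0.8', '-0.9 1.3 0.6']
1 -40 ['-0.6 1.4 0.9', '-0.5 1.5 0.8', '-', '-', '-', '-1.2 0.8 1.3', '-0.8 1.1 0.7', '-0.7 1.2 0.5']
1 -30 ['-0.5 1.2 0.8', '-0.4 1.4 0.8', '4.5 0.6 2.0', '4.4 0.7 2.1', '4.2 0.7 2.3', '-1.2 0.6 1.2', '-0.6 1.0 0.5', '-0.6 1.1 0.4']
1 -20 ['-0.3 1.1 0.7', '-0.3 1.2 0.7', '4.2 0.4 2.2', '4.1 0.5 2.3', '3.9 0.6 2.5', '-1.0 0.4 1.0', '-0.4 0.9 0.3', '-0.4 1.1 0.2']
1 -10 ['-0.2 1.0 0.6', '-0.2 1.1 0.6', '-', '-', '-', '-0.6 0.3 0.5', '-0.2 0.9 0.1', '-0.2 1.1 0.0']
1 0 ['0.0 0.8 0.4', '0.0 1.0 0.4', '-', '-', '-', '0.3 0.3 -0.4', '-0.0 0.9 -0.1', '-0.0 1.1 -0.1']
1 10 ['0.2 
[... 2698 characters left out ...]
2', '1.0 1.2 1.7', '0.8 1.4 2.3', '0.8 1.5 2.4']
-1 60 ['1.3 1.1 2.2', '1.2 1.2 2.3', '1.2 1.4 1.3', '1.2 1.4 1.3', '1.2 1.3 1.2', '1.0 1.4 1.7', '0.9 1.5 2.2', '0.9 1.6 2.4']
-1 70 ['1.4 1.3 2.0', '1.3 1.3 2.2', '1.1 1.5 1.3', '1.1 1.5 1.3', '1.1 1.5 1.2', '1.1 1.5 1.7', '1.0 1.6 2.2', '1.0 1.7 2.3']
-1 80 ['1.4 1.4 2.0', '1.4 1.5 2.1', '1.1 1.7 1.4', '1.1 1.7 1.3', '1.1 1.7 1.2', '1.1 1.7 1.7', '1.1 1.7 2.2', '1.1 1.8 2.3']
-1 90 ['1.5 1.6 1.9', '1.5 1.6 2.0', '1.1 1.9 1.4', '1.1 1.9 1.3', '1.1 1.8 1.3', '1.1 1.9 1.7', '1.1 1.9 2.2', '1.2 1.9 2.3']
4.5833
265.5301026951095 [[0.993, -0.113, -0.035, 0.642], [-0.119, -0.947, -0.299, -0.079], [0.001, 0.302, -0.953, 0.37], [0.0, 0.0, 0.0, 1.0]]
```

View pics/w1.png

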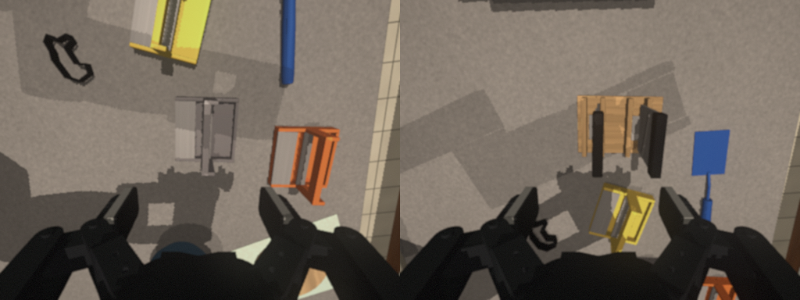

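The wrist views show the grey stand near (205,130) and the grater bead near (597,140) in the composite. A grasp tilted 30° sideways gives a continuous IK branch. I'll take two closer views of the stand to get the slot accurately.

Run:
```python
from h import *
manip.move_to([.635,-.205,.16],tool(-.125).as_rotvec()); a=wshot('st1')
manip.servo_line([.605,-.225,.16]); b=wshot('st2')
print(manip.get_time())
g=load('w_gr')
print('rack crop, proj slot', proj(a,[.632,-.1545,.022]),proj(b,[.632,-.1545,.022]))
cs=[]
for c in(a,b):
    u,v=proj(c,[.632,-.1545,.03]).astype(int); x0,y0=max(u-80,0),max(v-75,0); print(x0,y0)
    cs.append(cv2.resize(c['image'][y0:y0+140,x0:x0+160,::-1],(400,350),interpolation=cv2.INTER_CUBIC))
cv2.imwrite('pics/stc.png',np.hstack(cs))
im=g['image'];m=(im.max(2)<45).astype(np.uint8); m[240:]=0
for k in cv2.findContours(m,cv2.RETR_EXTERNAL,cv2.CHAIN_APPROX_NONE)[0]:
    if cv2.contourArea(k)>150: print(cv2.minAreaRect(k),[onz(g,p,.13).round(4).tolist() for p in cv2.boxPoints(cv2.minAreaRect(k))])
```

```text
6.65
rack crop, proj slot [243.11136041 136.4716934 ] [272.13306633 109.76438846]
162 62
192 34
((252.5, 191.5), (11.0, 67.0), 0.0) [[0.5709, 0.1674, 0.13], [0.5769, 0.2368, 0.13], [0.5873, 0.2359, 0.13], [0.5822, 0.1665, 0.13]]
((327.7439270019531, 185.3048858642578), (17.889907836914062, 82.16106414794922), 6.340191841125488) [[0.64, 0.1617, 0.13], [0.6493, 0.2448, 0.13], [0.6659, 0.2416, 0.13], [0.6583, 0.158, 0.13]]
```

View pics/stc.png

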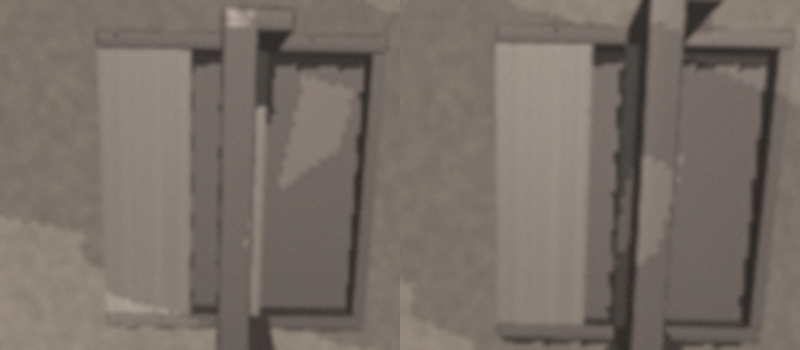

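The deck (light) runs from crop x=98 to 190 in the left view, so its right edge is the front-lip edge. I'll fit that edge and the deck's front edge in both views.

Run:
```python
from h import *
def edge(c,x0,x1,y0,y1,sgn):
    g=cv2.GaussianBlur(c['image'].mean(2),(0,0),1.0); pts=[]
    for y in range(y0,y1):
        d=sgn*np.diff(g[y,x0:x1]); i=d.argmax()
        if 0<i<len(d)-1:
            den=d[i-1]-2*d[i]+d[i+1]; i=i+.5*(d[i-1]-d[i+1])/den if den else i
        pts.append((x0+i+.5,y))
    pts=np.array(pts); w=np.array([onz(c,p,.022)[:2] for p in pts])
    for _ in range(4):
        p=np.polyfit(w[:,1],w[:,0],1); r=w[:,0]-np.polyval(p,w[:,1]); k=abs(r)<max(2*np.median(abs(r)),.0004); w=w[k]
    return p,len(w),r.std()
for n,ox,oy in(('st1',162,62),('st2',192,34)):
    c=load(n); f=lambda X:int(ox+X/2.5)
    L=(85,120,175,205) if n=='st1' else (85,110,175,205)
    y0,y1=oy+28,oy+108
    for nm,(a,b),s in(('front',(L[0],L[1]),1),('lip',(L[2],L[3]),-1)):
        p,k,sd=edge(c,f(a),f(b),y0,y1,s)
        print(n,nm,'yaw',-np.arctan(p[0]),'x at y=-.155:',np.polyval(p,-.155),k,sd)
    # lateral ends of the deck: rows
    g=cv2.GaussianBlur(c['image'].mean(2),(0,0),1)[:,f(120):f(170)].mean(1); d=np.diff(g); 
    r=[np.argmax(d[oy+8:oy+30])+oy+8.5,np.argmin(d[oy+110:oy+136])+oy+110.5]
    print([onz(c,(f(145),v),.022).round(4) for v in r])
```

```text
st1 front yaw -0.14577475795932626 x at y=-.155: 0.5925065124998815 75 0.00015660942252504814
st1 lip yaw -0.14162611984985665 x at y=-.155: 0.6265004622259924 72 0.00013943124042298065
[array([ 0.6179, -0.1035,  0.022 ]), array([ 0.6019, -0.2012,  0.022 ])]
st2 front yaw -0.13959642739309844 x at y=-.155: 0.5925230395948338 80 0.00012584045696893044
st2 lip yaw -0.14439281139380422 x at y=-.155: 0.6267281267087574 80 9.010423079982202e-05
[array([ 0.6179, -0.1035,  0.022 ]), array([ 0.605 , -0.2023,  0.022 ])]
```

```bash
cat > plan.py <<'E'
# plate side-view path in slot frame (mm): max-clearance graph search over (lean, Ox, Oz), O = underside at mid-plane
import numpy as np
from scipy.sparse import coo_matrix
from scipy.sparse.csgraph import dijkstra
def box(p,b):  # signed distance of points to box
    c=np.array([(b[0]+b[1])/2,(b[2]+b[3])/2]);h=np.array([(b[1]-b[0])/2,(b[3]-b[2])/2]); q=abs(p-c)-h
    return np.linalg.norm(np.maximum(q,0),axis=-1)+np.minimum(q.max(-1),0)
parts=[(-2,2,0,103),(-16,2,0,4),(-7,7,103,125)]
obs=[(-40,-6,-3,0),(6,8,-3,0),(-200,200,-60,-14),(6,20,40,60),(-45,-35,-14,0)]
corn=lambda b:[(b[i],b[j]) for i in(0,1) for j in(2,3)]
pp=np.array([(x,z) for b in parts for x,z in corn(b)]+[(2,z) for z in range(5,100,5)])
op=np.array([c for o in obs[:2] for c in corn(o)]+[(6,40),(6,60)])
T=np.arange(0,57,3);X=np.arange(-14,24.1,.5);Z=np.arange(-14,16.1,.5)
GX,GZ=np.meshgrid(X,Z,indexing='ij');O=np.stack([GX,GZ],-1)
C=np.full((len(T),)+GX.shape,1e3)
for k,t in enumerate(np.radians(T)):
    A=np.array([[np.cos(t),-np.sin(t)],[np.sin(t),np.cos(t)]])  # cols xp,zp
    for q in pp@A.T:
        for o in obs: C[k]=np.minimum(C[k],box(O+q,o))
    for q in op:
        l=(q-O)@A
        for b in parts: C[k]=np.minimum(C[k],box(l,b))
if __name__=='__main__':
    # goal: any upright with clearance >0 near (3.5,-13.5); start: lean 45.. at z=+15
    n=C.size;I=np.arange(n).reshape(C.shape);ok=C>0.2
    r=[];cc=[];w=[]
    for d in [(a,b,c) for a in(-1,0,1) for b in(-2,-1,0,1,2) for c in(-2,-1,0,1,2) if (a,b,c)>(0,0,0)]:
        s=tuple(slice(max(0,-v),C.shape[i]-max(0,v)) for i,v in enumerate(d)); e=tuple(slice(max(0,v),C.shape[i]-max(0,-v)) for i,v in enumerate(d))
        m=ok[s]&ok[e]; r.append(I[s][m]);cc.append(I[e][m]); w.append(np.sqrt((3*d[0])**2+d[1]**2+d[2]**2)/np.minimum(np.minimum(C[s],C[e])[m],4)**2)
    G=coo_matrix((np.concatenate(w),(np.concatenate(r),np.concatenate(cc))),shape=(n,n)).tocsr()
    g=np.argwhere(ok[0]&(GZ<-12.5)&(GX>2)); g=max(g,key=lambda v:C[0][tuple(v)]); gi=I[(0,)+tuple(g)]
    D,P=dijkstra(G,directed=False,indices=gi,return_predecessors=True)
    st=[(D[I[k,i,len(Z)-1]],I[k,i,len(Z)-1]) for k in range(len(T)) for i in range(len(X))]
    i=min(st)[1];path=[]
    while i>=0: path.append(i);i=P[i]
    path=[(T[a],X[b],Z[c],C[a,b,c]) for a,b,c in zip(*np.unravel_index(path,C.shape))]
    for p in path: print(*np.round(p,2))
    np.save('path.npy',np.array(path))
E
python3 plan.py
python3 - <<'E'
from h import *
yg=-.085; g=np.array([.579,.208,.124]); a=np.radians(30); P=plate(yg,0)
manip.command_gripper(.045,60)
p,r=tcp(g,P,a); z=R.from_rotvec(r).as_matrix()[:,2]
manip.move_to(p-.11*z,r); wshot('pre'); manip.servo_line(p-.04*z); wshot('pre2'); manip.hold(.1)
print(manip.get_contact_force(),manip.get_position()-(p-.04*z),manip.get_time(),np.round(manip.get_joint_positions(),2))
o=np.hstack([cv2.resize(load(k)['image'],(400,300))for k in('pre','pre2')]);cv2.imwrite('pics/prec.png',o[:,:,::-1])
E
```

```text
54.0 10.0 16.0 6.17
54.0 10.0 15.0 5.54
54.0 10.0 14.0 4.78
54.0 10.0 13.0 4.13
54.0 10.0 12.5 3.86
54.0 10.0 12.0 3.64
54.0 10.0 11.5 3.48
54.0 10.0 11.0 3.23
54.0 9.5 10.0 2.86
54.0 9.5 9.5 2.75
54.0 9.0 8.5 2.36
54.0 9.0 8.0 2.28
54.0 8.5 7.0 1.95
54.0 8.0 6.0 1.91
54.0 7.5 5.5 1.93
54.0 7.0 4.5 1.84
54.0 6.5 4.0 1.95
54.0 6.0 3.5 1.89
54.0 5.5 2.5 1.87
54.0 5.0 2.0 1.96
51.0 4.5 1.0 1.64
48.0 4.0 0.0 1.42
45.0 3.5 -1.0 1.16
42.0 3.0 -2.0 1.28
39.0 3.0 -2.5 1.28
36.0 3.0 -3.0 1.29
33.0 3.0 -3.5 1.32
30.0 2.5 -4.5 1.5
27.0 2.5 -5.0 1.64
24.0 2.5 -5.5 1.74
21.0 2.5 -6.0 1.85
18.0 2.5 -7.0 2.06
15.0 2.5 -7.5 2.36
12.0 2.0 -8.0 2.55
9.0 2.0 -8.5 2.68
6.0 1.5 -9.5 2.83
3.0 1.0 -10.0 3.16
0.0 1.0 -11.0 3.0
0.0 1.5 -11.5 2.5
0.0 2.0 -12.0 2.0
0.0 2.5 -12.5 1.5
0.0 2.5 -13.0 1.0
[-0.28305975 -0.21065925 -0.39956085] [ 0.00070787 -0.00039338  0.00101761] 9.375 [ 0.06  0.52  1.84  0.72  0.84 -0.36]
```

View pics/prec.png

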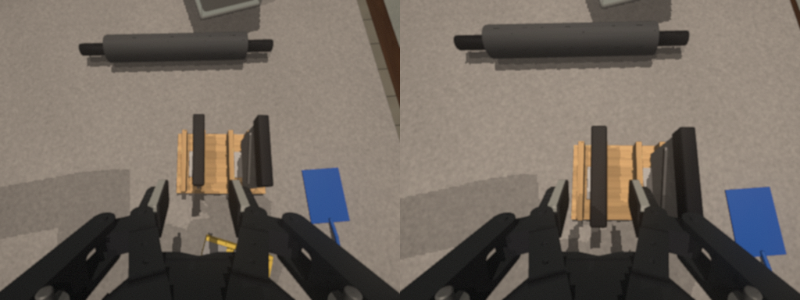

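The bead (598,175) is centred between the pads (560 and 635), and the slicer bead clears the right finger. Going in to grasp and lift.

Run:
```python
from h import *
yg=-.085; g=np.array([.579,.208,.124]); a=np.radians(30); P=plate(yg,0)
p,r=tcp(g,P,a)
manip.servo_line(p,rate=.06); manip.hold(.2); f0=manip.get_contact_force()
manip.command_gripper(0,60); manip.hold(.2)
print('grasp',manip.get_position()-p,manip.get_width(),manip.get_grip_force(),f0,manip.get_contact_force())
E0=R.from_rotvec(manip.get_ee_rot()); M=E0.as_matrix()
# plate mid-plane passes TCP; bead z known .124: offset k along tool z + ... store bead in tool frame
b=np.array([g[0],g[1],.124]); v=b-manip.get_position(); 
y=M[:,1]; v=v-y*(v@y); bt=M.T@v; np.save('bt.npy',bt); print('bead in tool',bt,'rot err',(R.from_rotvec(r).inv()*E0).magnitude())
q=manip.get_position(); manip.servo_line(q+[0,0,.06],rate=.06); manip.hold(.1)
print(manip.get_contact_force(),manip.get_width(),manip.get_time()); wshot('lift')
cv2.imwrite('pics/liftb.png',load('lift')['image'][:,:,::-1])
```

```text
grasp [ 2.61778702e-04 -1.10275971e-05  3.22795197e-04] 0.013137819369241757 58.99087071418762 [ 0.60688486  0.34861772 -0.56929835] [ 0.75975019 -1.22210134  3.40656028]
bead in tool [-1.71775492e-04  3.46979844e-20  3.27374659e-03] rot err 0.0006208164543606015
[-0.23894554 -0.38955247 -1.55865637] 0.012929458541269001 12.2333
```

View pics/liftb.png

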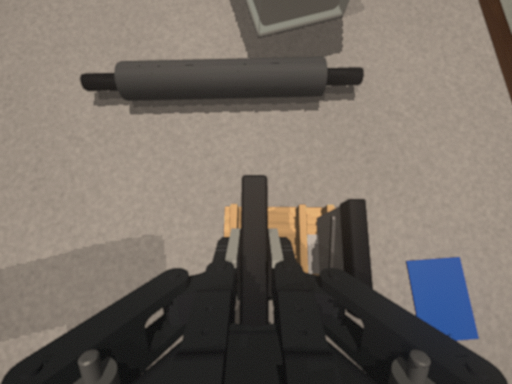

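```bash
cat >> h.py <<'E'
ys=-.143; SLOT=np.array([.6325,-.1559,.022]); Rs=R.from_euler('z',ys); A30=np.radians(30)
import os
BT=np.load('bt.npy') if os.path.exists('bt.npy') else None
def pose(lean_deg,ox,oz,yo=0,off=(0,0)):
    l=np.radians(lean_deg); P=plate(ys,l); T=toolP(P,A30)
    O=SLOT+Rs.apply([(ox+off[0])/1e3,yo/1e3,(oz+off[1])/1e3]); bead=O+.114*P.as_matrix()[:,2]
    return bead-T.apply(BT),T.as_rotvec()
def state():
    # plate O in slot frame, mm, and lean deg
    E=R.from_rotvec(manip.get_ee_rot()); b=manip.get_position()+E.apply(BT)
    M=E.as_matrix(); zp=-np.cos(A30)*M[:,2]-np.sin(A30)*M[:,0]   # tool x = yp*cos a + zp*sin a (see check)
    return b
E
python3 - <<'E'
from h import *
T=toolP(plate(0,0),A30).as_matrix(); print(T.round(2))
path=np.load('path.npy')
bad=[tuple(p[:3]) for p in path if manip.solve_ik(*pose(*p[:3])) is None]; print('bad',bad)
hp=pose(54,14,70); print(manip.solve_ik(*hp))
q=manip.get_position(); manip.servo_line(q+[0,0,.12],rate=.15)
manip.move_to(*hp); manip.hold(.2); print(manip.get_position()-hp[0],np.round(manip.get_joint_positions(),2),manip.get_time())
c=wshot('hov'); s=manip.camera('scene'); 
u,v=proj(s,SLOT+[0,0,.06]).astype(int); x0,y0=u-60,v-45
o=np.hstack([cv2.resize(c['image'],(400,300)),cv2.resize(s['image'][y0:y0+90,x0:x0+120],(400,300),interpolation=cv2.INTER_CUBIC)]); cv2.imwrite('pics/hovb.png',o[:,:,::-1])
E
```

```text
[[ 0.    1.    0.  ]
 [ 0.87  0.    0.5 ]
 [ 0.5   0.   -0.87]]
bad []
[-0.67477501  0.58843322  2.16399694  1.73591766  0.92241005 -2.34332635]
[0.0002267  0.00099367 0.0010527 ] [-0.67  0.59  2.16  1.74  0.93 -2.34] 15.3583
```

View pics/hovb.png

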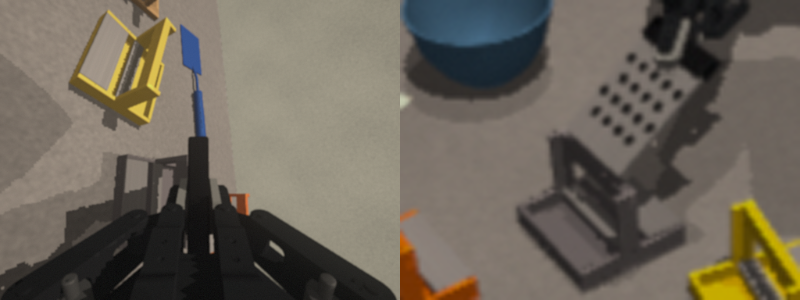

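The scene view shows the grater held, leaning over the grey stand with its tab pointing down toward the mouth. I'll insert it in small, force-watched steps and correct the tracking offset as I go.

```bash
cat >> h.py <<'E'
F0=None
def go(wps,off=(0,0),flim=10,rate=.03,hold=.08,f0=None):
    global F0
    e=np.load('err.npy') if os.path.exists('err.npy') else np.zeros(3)
    f0=np.load('f0.npy') if f0 is None else f0
    for w in wps:
        p,r=pose(*w[:3],off=off); manip.servo_line(p-e,r,rate=rate); manip.hold(hold)
        d=manip.get_position()-p; f=Rs.inv().apply(manip.get_contact_force()-f0)
        print(w[:3],'err mm',(Rs.inv().apply(d)*1e3).round(2),'F slot',f.round(1),'%.1f'%manip.get_time())
        if np.linalg.norm(f)<4: e=np.clip(e+.7*d,-.002,.002); np.save('err.npy',e)
        if np.linalg.norm(f)>flim: print('STOP'); return False
    return True
E
python3 - <<'E'
from h import *
f0=manip.get_contact_force(); np.save('f0.npy',f0); print(f0)
go([(54,12,35),(54,10,17)],rate=.06,hold=.15) and go([(54,9.5,11),(54,9,8.3),(54,7,4.7),(54,5,2)])
E
```

```text
[-2.57149427  3.98894846  7.76199649]
(54, 12, 35) err mm [ 4.58 -2.08  4.05] F slot [10.9 -5.1  5.3] 16.3
STOP
```

The crossbar is in the way. The foot came down on its top corner, because my approach was too far back (+x). I'll retreat forward, check for grip slip by comparing against the lift picture, then come in from in front of the bar.

Run:
```python
from h import *
p,r=pose(54,-5,75); manip.servo_line(p,r,rate=.08)
manip.hold(.2); f0=manip.get_contact_force(); np.save('f0.npy',f0)
d=manip.get_position()-p; np.save('err.npy',d); print('f',f0,'err',(d*1e3).round(2),manip.get_width(),manip.get_time())
c=wshot('chk'); a=load('lift')['image'];b=c['image']
A=a[160:384,200:310];B=b[160:384,200:310]
cv2.imwrite('pics/chkc.png',np.hstack([cv2.resize(A,(275,560)),cv2.resize(B,(275,560))])[:,:,::-1])
```

```text
f [ 0.77183234  0.46241448 -3.75751149] err [-0.31  0.13 -0.58] 0.01258623976472525 17.2333
```

View pics/chkc.png

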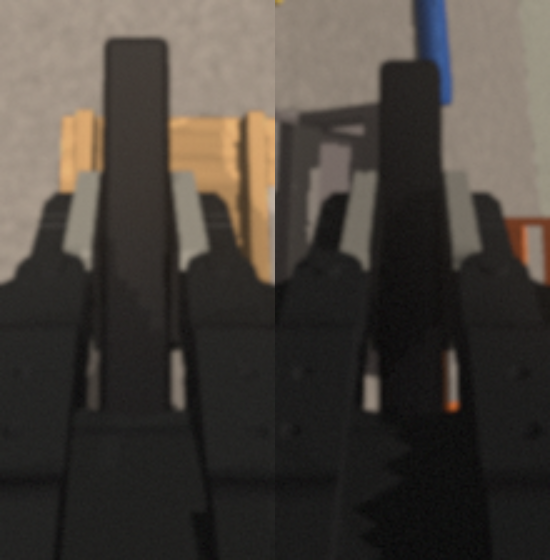

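Compared with the lift view, the bead end moved from crop row 38 to 62, so the plate slid about 5 mm in the grip and may have rotated. I'll re-seat it: stand it on the clear table in front of the stand, loosen, let it settle flat and regrip, which makes its height and tilt known again.

Run:
```python
from h import *
P=plate(ys,0); B=np.array([.50,-.15,.18])
def at(z): 
    T=toolP(P,A30); b=B.copy(); b[2]=z; return b-T.apply(BT),T.as_rotvec()
p,r=pose(30,-60,90); manip.servo_line(p,r,rate=.15)
manip.move_to(*at(.15)); manip.hold(.15); e=manip.get_position()-at(.15)[0]; f0=manip.get_contact_force(); print('e',(e*1e3).round(2),f0)
z=.128
while z>.1135:
    manip.servo_line(at(z)[0]-e,rate=.06); f=manip.get_contact_force()-f0; print(round(z,4),f.round(1))
    if f[2]>5: break
    z-=.0025
manip.command_gripper(.019,20); manip.hold(.3); print('w',manip.get_width())
manip.servo_line(at(.1145)[0]-e,rate=.03); manip.hold(.2); print('open',(manip.get_contact_force()-f0).round(1),manip.get_position()-at(.1145)[0])
manip.command_gripper(0,100); manip.hold(.2); print(manip.get_width(),(manip.get_contact_force()-f0).round(1))
E=R.from_rotvec(manip.get_ee_rot()); M=E.as_matrix(); 
v=np.array([B[0],B[1],.114])-manip.get_position(); v-=M[:,1]*(v@M[:,1]); print('bead tool if y same',M.T@v)
c=wshot('re'); c0=load('lift'); 
for n,k in(('lift',c0),('re',c)):
    col=k['image'].mean(2)[150:215,245:262].mean(1); d=np.diff(cv2.GaussianBlur(col.reshape(-1,1),(1,0),sigmaX=1,sigmaY=1).ravel()); print(n,'bead end row',150.5+d.argmin(),d.min())
print(manip.get_time()); np.save('regrasp.npy',dict(p=manip.get_position(),M=M),allow_pickle=True)
```

```text
e [-0.59  0.35  0.26] [-0.14510096  0.24784026 -2.25646846]
0.128 [ 4.5  1.  17.2]
w 0.018721185816695254
open [ 0.4 -0.4  2.8] [ 0.00067527 -0.00040119 -0.00012453]
0.012954787069430521 [ 0.7 -1.3  1.9]
bead tool if y same [-6.08203099e-05  5.02389594e-19  3.71675443e-03]
lift bead end row 174.5 -28.294634974455064
re bead end row 167.5 -21.58932024865898
21.3667
```

Run:
```python
from h import *
s=manip.camera('scene'); c=load('re'); a=load('lift')
u,v=proj(s,[.50,-.15,.07]).astype(int); x0,y0=u-50,v-50; print(x0,y0)
o=np.hstack([cv2.resize(s['image'][y0:y0+100,x0:x0+100],(500,500),interpolation=cv2.INTER_CUBIC),cv2.resize(c['image'][150:350,200:310],(275,500))])
# predicted plate outline (y shift +3.8 mm) as dots
Pm=plate(ys,0).as_matrix()
for y in(-.042,.042):
    for z in(0,.103,.125):
        q=(proj(s,np.array([.5,-.15,0])+Pm@np.array([.002,y+.0038,z]))-[x0,y0]+.5)*5; cv2.circle(o,tuple(int(t) for t in q),3,(255,0,0),-1)
cv2.imwrite('pics/re_v.png',o[:,:,::-1])
```

```text
194 108
```

View pics/re_v.png

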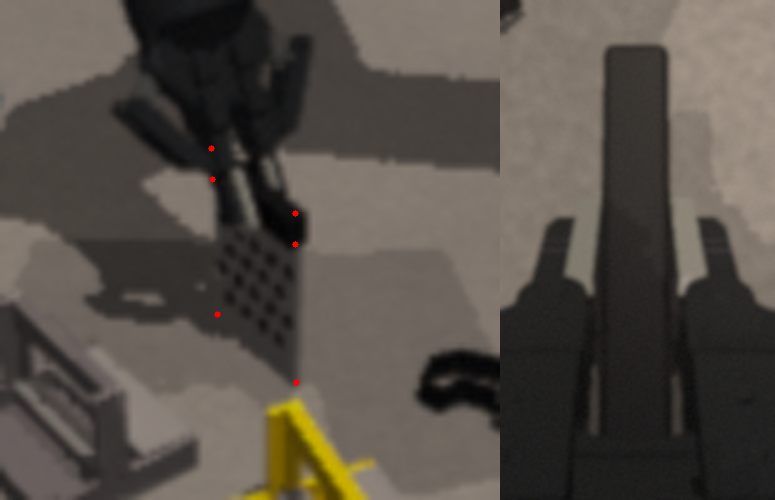

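The predicted corners (red) land on the real panel feet at (217,315) and (296,382), and on the bead ends. The plate is square and seated in the grip, +3.8 mm in y. Now approaching from in front of the bar.

Run:
```python
from h import *
bt=np.array([-.00006,0,.0037])+.0038*np.array([np.cos(A30),0,np.sin(A30)]); np.save('bt.npy',bt)
import h; h.BT=bt
q=manip.get_position(); manip.servo_line(q+[0,0,.09],rate=.12)
p,r=pose(54,-30,60); manip.servo_line(p,r,rate=.09); manip.hold(.25)
f0=manip.get_contact_force(); d=manip.get_position()-p; np.save('f0.npy',f0); np.save('err.npy',d); print(f0,(d*1e3).round(2),manip.get_width(),manip.get_time())
c=wshot('h2'); col=c['image'].mean(2)[150:215,245:262].mean(1); print('bead row',150.5+np.diff(cv2.GaussianBlur(col.reshape(-1,1),(0,0),1).ravel()).argmin())
go([(54,-2,32),(54,4,24),(54,10,16)],rate=.06,hold=.1,flim=5) and go([(54,9,8.3),(54,7,4.7),(54,5,2)],flim=6)
```

```text
[ 0.53634702  0.79429    -1.51225681] [ 0.14 -0.07  0.24] 0.012557866837227122 24.425
bead row 167.5
(54, -2, 32) err mm [-0.34  0.09 -0.1 ] F slot [ 1.  -0.4 -0.1] 25.4
(54, 4, 24) err mm [ 0.03  0.07 -0.28] F slot [-0.4 -0.7 -0.5] 25.8
(54, 10, 16) err mm [-0.01  0.05 -0.14] F slot [ 0.2 -0.9 -0.1] 26.2
(54, 9, 8.3) err mm [ 0.08 -0.14  0.06] F slot [ 0.1 -1.  -0.9] 26.7
(54, 7, 4.7) err mm [-0.   -0.    0.04] F slot [-0.  -1.8  0.9] 27.1
(54, 5, 2) err mm [-0.02 -0.   -0.  ] F slot [-0.5 -0.2 -0.3] 27.4
```

It entered with no contact. Now hooking and straightening.

Run:
```python
from h import *
go([(48,4,0),(45,3.5,-1),(42,3,-2),(39,3,-2.5),(36,3,-3),(33,3,-3.5),(30,2.5,-4.5),(24,2.5,-5.5),(18,2.5,-7),(12,2,-8),(6,1.5,-9.5),(0,1,-11)],flim=8)
```

```text
(48, 4, 0) err mm [-0.45  0.26 -0.23] F slot [-0.5 -0.   0. ] 28.0
(45, 3.5, -1) err mm [-0.2   0.04 -0.21] F slot [-0.1 -0.6 -0.6] 28.4
(42, 3, -2) err mm [-0.06  0.05  0.  ] F slot [-1.1 -0.6 -0.2] 28.8
(39, 3, -2.5) err mm [ 0.09 -0.05  0.07] F slot [-0.5 -0.8 -0.3] 29.2
(36, 3, -3) err mm [-0.32  0.02 -0.26] F slot [-2.5 -1.7 -1.2] 29.7
(33, 3, -3.5) err mm [-0.11  0.06 -0.03] F slot [-3.1 -0.4 -2.7] 30.1
(30, 2.5, -4.5) err mm [ 0.16 -0.06  0.22] F slot [-4.1 -1.1 -1.3] 30.5
(24, 2.5, -5.5) err mm [0.24 0.19 0.51] F slot [-4.4 -0.4  0.5] 31.1
(18, 2.5, -7) err mm [ 0.55 -0.06  0.57] F slot [-3.9 -1.1  1.8] 31.8
(12, 2, -8) err mm [ 0.71 -0.15  0.55] F slot [-3.2 -1.1 -0.2] 32.4
(6, 1.5, -9.5) err mm [ 0.33 -0.15  0.08] F slot [-1.8 -0.7 -0.8] 33.0
(0, 1, -11) err mm [-0.16 -0.   -0.04] F slot [-0.7 -1.5  0.1] 33.6
```

Run:
```python
from h import *
f0=np.load('f0.npy'); F=lambda: Rs.inv().apply(manip.get_contact_force()-f0)
e=np.load('err.npy'); x,z=1.5,-12.
def mv(lean=0):
    p,r=pose(lean,x,z); manip.servo_line(p-e,r,rate=.02); manip.hold(.08); f=F(); print(round(x,2),round(z,2),f.round(1),'%.1f'%manip.get_time()); return f
while x<8 and mv()[0]>-5: x+=.6
xc=x; x-=.3
while z>-17:
    if mv()[2]>5: break
    z-=.5
E=R.from_rotvec(manip.get_ee_rot()); print('contact x',xc,'z',z, manip.get_position(),manip.get_width()); np.save('xz.npy',[x,z])
```

```text
1.5 -12.0 [-0.9 -0.4 -0.3] 33.9
2.1 -12.0 [-3.8 -1.5  0.7] 34.3
2.7 -12.0 [-5.7 -2.7  2.2] 34.6
2.4 -12.0 [-6.4 -2.2  2.6] 34.9
2.4 -12.5 [-4.9 -1.3  2.7] 35.3
2.4 -13.0 [-5.8 -1.7  3.1] 35.6
2.4 -13.5 [-5.4 -0.9  1.5] 35.9
2.4 -14.0 [-5.6 -0.9  3. ] 36.3
2.4 -14.5 [-6.2 -0.8  4.5] 36.6
2.4 -15.0 [-7.6 -2.5  6.5] 36.9
contact x 2.7 z -15.0 [ 0.63408406 -0.16151276  0.12510113] 0.012715278460346327
```

The plate's back touches the bar and the foot is on the floor. Release and withdraw along the fingers.

Run:
```python
from h import *
e=np.load('err.npy'); p,r=pose(0,2.3,-14.4); manip.servo_line(p-e,r,rate=.02); manip.hold(.1)
manip.command_gripper(.022,20); manip.hold(.15); manip.command_gripper(.045); manip.hold(.1)
z=R.from_rotvec(r).as_matrix()[:,2]; q=manip.get_position(); print('F',manip.get_contact_force())
manip.servo_line(q-.12*z,rate=.1); manip.hold(.1); print(manip.get_time(),manip.get_contact_force())
c=wshot('end'); s=manip.camera('scene'); t=manip.camera('top'); np.save('pics/end_s.npy',s,allow_pickle=True)
Pm=plate(ys,0).as_matrix()
for n,k in(('w',c),('top',t)):
    m=(k['image'].max(2)<60).astype(np.uint8)
    u,v=proj(k,SLOT+[0,0,.111]); w=60 if n=='w' else 30
    x0,y0=max(int(u)-w,0),max(int(v)-w,0); mm=m[y0:int(v)+w,x0:int(u)+w]
    for kk in cv2.findContours(mm,cv2.RETR_EXTERNAL,cv2.CHAIN_APPROX_NONE,offset=(x0,y0))[0]:
        if cv2.contourArea(kk)>60:
            rc=cv2.minAreaRect(kk); b=[Rs.inv().apply(onz(k,pt,.133)-SLOT)*1e3 for pt in cv2.boxPoints(rc)]; print(n,np.round(rc[0],1),np.round(rc[1],1),np.round(rc[2],1),np.round(b,1).tolist())
```

```text
F [0.20734786 0.37219695 0.29016635]
39.6 [ 0.11618517 -0.58478748 -1.19461283]
w [255.5 190.5] [95. 13.] 90.0 [[-1.9, 39.3, 111.0], [10.5, 39.3, 111.0], [9.9, -50.1, 111.0], [-1.5, -50.1, 111.0]]
top [320.8 199.1] [31.  41.2] 78.0 [[7.5, 59.1, 111.0], [48.1, -41.9, 111.0], [-27.9, -71.5, 111.0], [-68.2, 29.2, 111.0]]
```

The wrist view gives the bead centre at slot x ≈ +4 mm (target +4), square to the slot and standing free. Handing in.

```bash
python3 -c "
from rig import manip
print(manip.sign_off())"
```

```text
the job is handed in; nothing more can be done
None
```

I handed the job in at about 40 s; sign-off gave no verdict. By my measurements the grater plate stands upright in the grey stand's slot, tab under the front lip and back against the crossbar, released. On the way the foot bumped the crossbar and the plate slipped in the grip, so I re-seated it on the table and inserted it again.

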